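# Sweep the washroom rubbish into the worktop bin and close its lid

### The arm

A 6-joint arm with a two-finger parallel gripper is mounted at the origin on the work surface. World frame = base frame: x ahead of the robot, y to its left, z up, the work surface at z = 0. Lengths are in mm, angles in degrees, forces in N, time in s.
With the tool pointing down it reaches from about 325 to 900 mm from the base axis. Payload 6.1 kg.
Tool frame: the origin (TCP) lies at the centre of the arm's flange, where the gripper is bolted on; the fingertips stand 173 mm ahead of it and the grasp point (between the pads) lies 155 mm ahead of it (robot.tcp_to_grasp is the distance from the TCP to the grasp point, in mm); z points along the fingers, y is the line along which they close (so a half turn about z gives the same grasp; the last joint's range is limited). The gripper opens to 85 mm and grips with 20 to 120 N. Pads are 22 mm wide; open, the fingers measure 114 mm over their backs; the gripper's body (76 mm by 85 mm) begins 54 mm behind the grasp point. The pads swing forward as they close: fully open they stand 13 mm farther back than shut.
Start: joints at [69.723, 12.628, 87.462, -0, 79.91, -7.225], TCP at [141.146, 608.847, 404.7] pointing down, gripper open.
Joint ranges: [-170.65, 170.65], [-52.31, 119.04], [5.05, 147.46], [-71.25, 251.25], [11.57, 151.72], [-153.62, 153.62]. Speed limits (degrees/s): [147.25, 147.25, 172.46, 180, 180, 180].

### API

Orientations are given as [roll, pitch, yaw] about the fixed x, y, z axes, in that order (R = Rz(yaw) Ry(pitch) Rx(roll)).
In Python, from plant import robot gives the robot as it stands.
- The arm moves only by the tool step_arm, never from a script. Its argument "rows" is a list of rows, each a list of 3 entries, a list of its own where there are three numbers: the shift along the tool's x, y, z in units of 250 mm (1.0 is 250 mm), then the turn about the tool's z in units of pi/2 rad (1.0 is pi/2 rad), then the opening, from -1 (shut) to 1 (fully open). In form: [[[tx, ty, tz], turn, gripper], ...]. A call has 1 to 12 rows; each row is the pose to reach, as a shift and turn from the pose commanded when the call began, along the tool's axes at that moment; what a row does not reach only later rows make up. A row lasts 1/8 s, in which the tool goes at most 62.5 mm and 10.7 degrees, less where a joint would pass 70% of its speed; a pose out of reach is approached as far as the arm can. A call with a number of a shift or a turn outside -1 to 1 is refused whole. A call with a gripper value outside its range is refused whole. The fingers move at their own pace and stop on an object; "squeeze" is the grip in N (left out, the last holds). Time passes only in rows, so rows that repeat a pose let the fingers close. It gives the time, the measured TCP pose, the force, the opening and the grip force at its end, in the units of the state.
- robot.get_state(): the state, without advancing time (a new reading comes with each control period).
- robot.grab_frame(name): name is "scene" or "side" or "wrist"; returns the picture (480x640x3 uint8, red, green, blue); there is no depth.
- robot.camera_model(name): a dict with "mtx" (3x3 intrinsics, pixels), "dist" ([k1, k2, p1, p2, k3] as OpenCV has them; the pictures are not rectified), "extrinsics" (4x4, takes a point from camera to world coordinates). Camera axes: x right, y up, looking along -z (the intrinsics and any distortion apply to the point x, -y, -z); pixel columns grow to the right and rows downward; lengths in mm; the calibration is good to about 2 mm. A picture is of the moment at which its call begins: read the wrist's pose just before it. camera_model takes no time and is no camera call; for the wrist camera it gives the pose at the moment of the call.
- robot.close_job(): hands the job in; it is judged then, once.
The state is a dict: "t": time; "joint_positions": joint angles; "dq": joint speeds; "joint_torque": joint torques, N m; "eef_pos": TCP position; "orientation": TCP orientation; "ft_force": force on the tool from outside, world axes, zero at the start; "moment": the same for the moment, N m; "finger_gap": opening from 0.0 (shut) to 1.0 (fully open); "gripper_force": force on a finger pad.
Only numpy, scipy, OpenCV 4.12 (cv2) and the standard library are available. Lean on these libraries where they do the work, as an engineer would, in place of code of your own. Each camera call takes 0.05 s, during which the arm holds its last target. There are 200 camera calls.

### The job

Clear the rubbish off the washroom worktop: with the fingertips, sweep the orange bottle cap, the yellow lip-balm tin and the green floss box along the worktop into the open built-in bin, without picking any of them up and without letting any fall into the wash basin. When all three are in, push the bin's lid over so that it lies shut. Leave the soap pump, the toothbrush mug and the cream jar standing where they are.

Things in the scene. Friction and masses are not known exactly. Their poses are not given: they have to be found in the camera images.
- worktop: dark stone-look vanity worktop, fixed, level, smooth, surface at z = 0, 520 mm deep (its x -220 to +300 mm), 1180 mm wide (its y -630 to +550 mm), with a 16 mm thick, 55 mm high upstand along its far edge. Origin: centre of the built-in bin's round mouth, at surface level; x points away from the robot, y to its left, z up
- bin_mouth (a point): centre of the bin's mouth at worktop level (same point as the worktop's origin): a round hole 150 mm across with a flush steel rim, no step or lip; the bucket below is about 140 mm deep, so what slides over the edge drops in
- bin_lid (a joint): hinge angle of the bin's round steel lid (174 mm wide, 4 mm thick): 0 = shut, flat over the mouth; 1.57 = upright; starts at 1.65 to 2.0, leaning away from the mouth towards the basin; stop at 2.1. The hinge line runs along the worktop's x on the basin side of the mouth. It stays where it stands; pushed over towards the mouth (worktop +y, about 1 N) it drops shut by itself below about 1.1 rad
- lid_hinge (a point): middle of the lid's hinge line: 93 mm from the mouth's centre on the basin side, 3 mm above the worktop
- lid_edge (a point): point of the lid's rim farthest from the hinge, 180 mm from the hinge; the highest point of the open lid, 165 to 182 mm above the worktop
- basin (a point): centre of the round white wash basin, at worktop level, 350 mm from the mouth's centre on its -y side; rim 318 mm across outside, 9 mm proud; bowl about 115 mm deep. The chrome tap stands 205 mm behind the centre (worktop +x), 140 mm high, its spout reaching over the bowl to 80 mm from the centre, 95 mm high
- cap: orange ribbed screw cap of a bottle, 34 mm across, 22 mm high, 12 g, loose on the worktop, rubbish; origin at its middle (11 mm above the surface), z up
- tin: round yellow-lidded empty lip-balm tin, 45 mm across, 15 mm high, 18 g, loose, rubbish; origin at its middle (7.5 mm above the surface), z up
- floss: empty green-and-white dental-floss box, 48 mm (its x) by 36 mm (its y) by 16 mm high, rounded edges, 15 g, loose, rubbish; origin at its middle (8 mm above the surface), z up
- pump: black soap bottle with a pump head, 62 mm across, 184 mm high, spout to its -x reaching 43 mm from its axis, 0.33 kg, loose, stays; origin at the centre of its foot
- mug: blue mug with two toothbrushes in it, 72 mm across at the rim, 95 mm high (185 mm with the brushes, which lean out to about 50 mm from its axis), 0.24 kg, loose, stays; origin at the centre of its foot
- jar: low amber cream jar with a white lid, 62 mm across, 46 mm high, 0.16 kg, loose, stays; origin at the centre of its foot

How it is judged (in metres and radians):
On the way, in this order (a step that is already met when the one before it is completed fails the run):
1. all three pieces of rubbish are in the bin (z of each of cap, tin, floss in the frame of worktop below -0.03 m and horizontal distance between each of cap, tin, floss and worktop below 0.085 m), for 0.2 s.
2. the lid lies shut (value of joint bin_lid below 0.06 rad), for 0.2 s.
At the end, for the whole second after the job is handed in: cap, tin and floss box lie at rest in the bin (each more than 30 mm below the worktop, within 85 mm of the mouth's axis), the lid is shut (below 0.06 rad), and pump, mug and jar stand upright within 20 mm of where they were (all of step 1 and linear speed of each of cap, tin, floss below 0.05 m/s and value of joint bin_lid below 0.06 rad and distance of each of pump, mug, jar from where it was at the start of the episode below 0.02 m and angle between each of pump, mug, jar's own z axis and vertical below 0.15 rad); the robot touches nothing.
It fails at once if a piece of rubbish is picked up (its middle more than 28 mm above the worktop) (z of any of cap, tin, floss in the frame of worktop above 0.028 m).
It fails at once if a piece of rubbish falls into the basin ((horizontal distance between cap and basin below 0.15 m and z of cap in the frame of worktop below 0 m) or (horizontal distance between tin and basin below 0.15 m and z of tin in the frame of worktop below 0 m) or (horizontal distance between floss and basin below 0.15 m and z of floss in the frame of worktop below 0 m)).
It fails at once if the pump, mug or jar is shifted more than 20 mm or tipped (distance of any of pump, mug, jar from where it was at the start of the episode above 0.02 m or angle between any of pump, mug, jar's own z axis and vertical above 0.15 rad).
It also fails if it takes over 72 s, if anything falls off the work surface, if the arm or the gripper's body presses on something with over 40 N, if the wrist force passes 120 N, or if a joint passes its speed limit or range.

## Working session

There is one attempt and no reset: what is moved stays moved. The work goes in short steps, Python scripts to look and compute and a tool call to move; the robot and the scene stay as the last step left them, time stands still between calls to the robot, and variables do not carry over. Pictures are saved under pics/ and viewed, at most 10 in all, crops included, and the job is handed in when it is done.

Besides the shell and the picture viewer there is one more tool, called after "Call:" by a JSON object that holds its "name" and its "arguments", one argument or row to a line. step_arm: Moves the arm, as the interface text tells. Shifts and turns lie within -1 to 1; 1 stands for 250 mm of shift or pi/2 rad of turn. Its arguments: {"type":"object","properties":{"rows":{"type":"array"},"squeeze":{"type":"number"}},"required":["rows"]}

```bash
ls; mkdir -p pics; python3 - <<'E'
from plant import robot
import cv2
s=robot.get_state(); print(s)
for n in ["scene","side","wrist"]:
    m=robot.camera_model(n); print(n,m["mtx"],m["dist"],m["extrinsics"])
    cv2.imwrite(f"pics/{n}0.png",robot.grab_frame(n)[:,:,::-1])
E
```

```text
pics
{'t': 0.0, 'joint_positions': array([ 6.97216541e+01,  1.26744397e+01,  8.75244446e+01,  1.01065412e-03,
        7.99122398e+01, -7.22440085e+00]), 'dq': array([-0.01713833, -0.10186118, -0.12672201,  0.00021338, -0.07399974,
        0.10544527]), 'joint_torque': array([-1.01619302e-03, -4.96916270e+01, -3.89386153e+01, -2.09499476e-04,
        1.14049736e-02, -2.68318922e-05]), 'eef_pos': array([141.06818927, 608.59501153, 403.61980246]), 'orientation': array([-1.79889883e+02, -1.49612626e-02,  1.66945863e+02]), 'ft_force': array([-0.5581446 ,  0.93636295, -0.14721465]), 'moment': array([ 0.02154296, -0.03082059, -0.04818759]), 'gripper_force': 0.0, 'finger_gap': 1.005284318009859}
scene [[486.00949273   0.         324.35115608]
 [  0.         486.00949273 240.25205601]
 [  0.           0.           1.        ]] [-0.02595945  0.          0.          0.          0.        ] [[ 5.39405654e-01 -7.07561561e-01  4.56506493e-01  9.72685268e+02]
 [ 8.42018472e-01  4.57628727e-01 -2.85623600e-01 -3.27607061e+02]
 [-6.81420444e-03  5.38453885e-01  8.42627427e-01  7.99359864e+02]
 [ 0.00
[... 282 characters left out ...]
1 -3.64915282e-01  2.27731279e+02]
 [-5.75898983e-01 -6.17521146e-01  5.35731272e-01  4.52688066e+02]
 [ 1.34498839e-02  6.48066555e-01  7.61464931e-01  7.81245507e+02]
 [ 0.00000000e+00  0.00000000e+00  0.00000000e+00  1.00000000e+00]]
wrist [[401.1785888    0.         321.41420504]
 [  0.         401.1785888  232.57382069]
 [  0.           0.           1.        ]] [-0.09071237  0.          0.          0.          0.        ] [[ 2.26405013e-01 -9.37457760e-01 -2.64412024e-01  7.34099229e+01]
 [ 9.74030643e-01  2.17274829e-01  6.36863819e-02  6.23759336e+02]
 [-2.25321568e-03 -2.71964329e-01  9.62304695e-01  3.71936333e+02]
 [ 0.00000000e+00  0.00000000e+00  0.00000000e+00  1.00000000e+00]]
```

View pics/scene0.png

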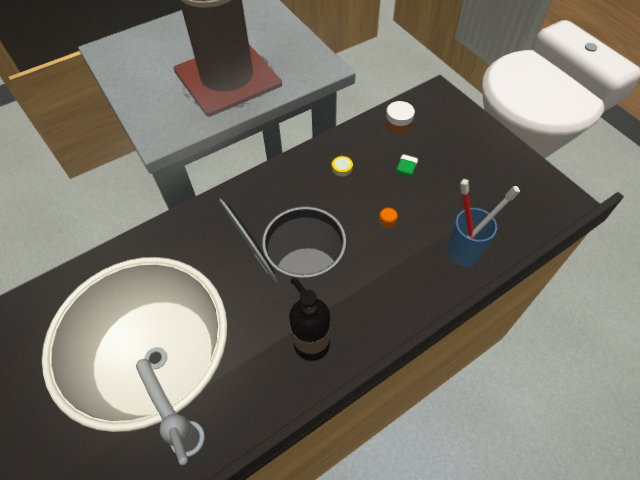

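View pics/side0.png

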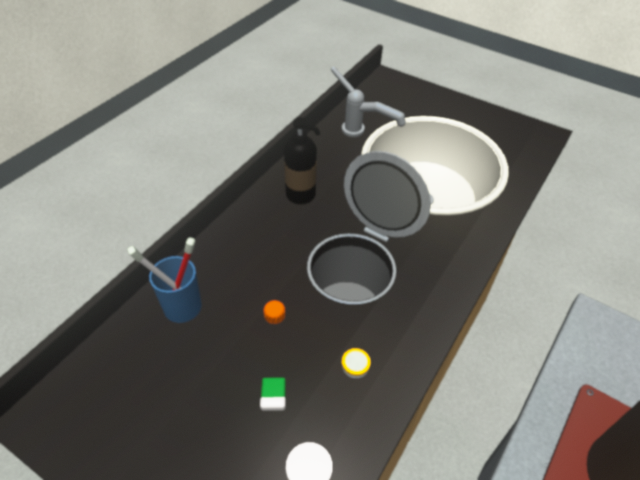

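Scene view: mouth at about (305,242), cap (388,216), tin (342,165), floss (407,164), jar (400,113), mug (468,237), pump (310,330), lid leaning left at (247,238). Side view: mouth (351,268), cap (274,311), tin (356,362), floss (273,393), jar (309,466). Next I triangulate, since the worktop height in the world frame is unknown.

```bash
cat > h.py <<'E'
import numpy as np, cv2
from plant import robot
def ray(m,p):
    u=cv2.undistortPoints(np.array([[p]],float),m["mtx"],np.array(m["dist"]))[0,0]
    E=m["extrinsics"]; d=E[:3,:3]@np.array([u[0],-u[1],-1.]); return E[:3,3],d/np.linalg.norm(d)
def plane(m,p,z):
    o,d=ray(m,p); return o+d*(z-o[2])/d[2]
def tri(m1,p1,m2,p2):
    o1,d1=ray(m1,p1);o2,d2=ray(m2,p2)
    t=np.linalg.lstsq(np.c_[d1,-d2],o2-o1,rcond=None)[0]
    a,b=o1+t[0]*d1,o2+t[1]*d2; return (a+b)/2,np.linalg.norm(a-b)
def proj(m,P):
    E=np.linalg.inv(m["extrinsics"]); q=E[:3,:3]@np.asarray(P,float)+E[:3,3]
    q=np.array([q[0],-q[1],-q[2]]); return cv2.projectPoints(q[None],np.zeros(3),np.zeros(3),m["mtx"],np.array(m["dist"]))[0][0,0]
R={"cap":((5,150,90),(16,255,255)),"tin":((22,120,90),(34,255,255)),"floss":((50,120,60),(75,255,255))}
def blob(img,n):
    h=cv2.cvtColor(img,cv2.COLOR_RGB2HSV); k=cv2.inRange(h,*map(np.array,R[n]))
    cs=cv2.findContours(k,cv2.RETR_EXTERNAL,cv2.CHAIN_APPROX_NONE)[0]
    if not cs: return None
    c=max(cs,key=cv2.contourArea); (x,y),(w,hh),a=cv2.minAreaRect(c); return (x,y),(w,hh),a,cv2.contourArea(c)
E
python3 - <<'E'
from h import *
ms={n:robot.camera_model(n) for n in("scene","side")}
im={n:cv2.imread(f"pics/{n}0.png")[:,:,::-1].copy() for n in ms}
for n in R:
    b={k:blob(im[k],n) for k in ms}; print(n,b["scene"],b["side"],tri(ms["scene"],b["scene"][0],ms["side"],b["side"][0]))
for nm,a,b in [("mouth",(304.5,242.5),(351.5,268.5)),("jar",(400,111),(309,466)),("tap",(190,437),(352,129)),("mugrim",(475,226),(174,275)),("lidtop",(222,201),(378,154)),("basin",(135,342),(437,164)),("floss seam",(408,160),(273,399)),("corner near basin? pump",(308,297),(300,133)),("pumptip",(295,283),(318,133))]:
    print(nm,tri(ms["scene"],a,ms["side"],b))
E
```

```text
cap ((387.70001220703125, 216.90000915527344), (18.34120750427246, 19.606117248535156), 18.43494987487793, 276.5) ((274.0, 311.0), (24.0, 22.0), 90.0, 419.5) (array([567.06048003,  75.15514689,  10.26038281]), np.float64(0.3006475820079639))
tin ((341.5, 164.5), (17.0, 21.0), 90.0, 282.5) ((355.75, 361.25), (28.284271240234375, 27.577163696289062), 45.0, 612.5) (array([403.47380699,  74.17777547,  10.88488547]), np.float64(0.07982183981342116))
floss ((405.5000305175781, 167.50001525878906), (17.076295852661133, 15.811386108398438), 18.43494987487793, 237.5) ((273.0, 386.5), (19.0, 24.0), 90.0, 428.0) (array([484.06432813, 183.87764127,  10.49147958]), np.float64(0.7276708526983294))
mouth (array([517.02523118, -90.33858291,  -8.42304349]), np.float64(2.9994728679062326))
jar (array([365.39563264, 255.34624704,  41.81249996]), np.float64(0.8148783198476919))
tap (array([ 732.84942646, -429.52181099,    1.70825927]), np.float64(0.8435711508262406))
mugrim (array([706.02094947, 152.78498119,  87.7240528 ]), np.float64(2.501177690065638))
lidtop (array([ 523.50886486, -203.48638958,  198.58182582]), np.float64(49.792989518681516))
basin (array([ 525.21142738, -450.60427344,  -15.45346816]), np.float64(8.83901685053943))
floss seam (array([471.20677512, 200.24311297,  12.22618378]), np.float64(0.9049753560834654))
corner near basin? pump (array([ 698.08387474, -183.24977826,  162.50792853]), np.float64(2.9922341680993996))
pumptip (array([ 668.61564279, -191.51566678,  169.79763866]), np.float64(4.937075128826621))
```

View pics/wrist0.png

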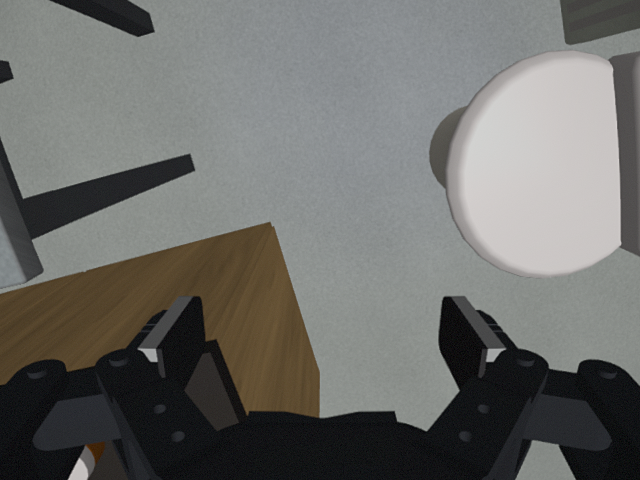

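The wrist view shows only floor, the table and the open fingers at this pose, so it doesn't help. The worktop surface comes out at z≈0 as expected. I'll refine the mouth by a circle fit of the rim on z=0, and the floss angle from its green and white parts.

```bash
python3 - <<'E'
from h import *
from scipy.optimize import least_squares
ms={n:robot.camera_model(n) for n in("scene","side")}
C=np.array([517,-91.])
for n in ms:
    g=cv2.imread(f"pics/{n}0.png",0); g=cv2.GaussianBlur(g,(3,3),0); pts=[]
    # radial brightness profile on plane z=0: rim = brightest ring point between r=60..92
    for a in np.arange(0,2*np.pi,.08):
        rs=np.arange(62,92,1.); uv=[proj(ms[n],[C[0]+r*np.cos(a),C[1]+r*np.sin(a),0]) for r in rs]
        v=cv2.remap(g,np.float32([[p[0] for p in uv]]),np.float32([[p[1] for p in uv]]),cv2.INTER_LINEAR)[0].astype(float)
        i=v.argmax()
        if v[i]>90: pts.append(C+rs[i]*np.array([np.cos(a),np.sin(a)]))
    P=np.array(pts); s=least_squares(lambda q:np.hypot(P[:,0]-q[0],P[:,1]-q[1])-q[2],[*C,77],loss="soft_l1")
    print(n,len(P),s.x,np.median(abs(s.fun)))
for n in ms:
    im=cv2.imread(f"pics/{n}0.png")[:,:,::-1].copy()
    for o,zt in(("cap",11),("tin",13),("floss",10)):
        b=blob(im,o); print(n,o,plane(ms[n],b[0],zt).round(1))
# floss outline at top plane in side view (green+white)
im=cv2.imread("pics/side0.png"); k=(im.max(2)>110).astype(np.uint8); k[:370]=0;k[415:]=0;k[:,:250]=0;k[:,298:]=0
c=max(cv2.findContours(k,0,cv2.CHAIN_APPROX_NONE)[0],key=cv2.contourArea)
w=np.float32([plane(ms["side"],p[0].astype(float),16)[:2] for p in c]); print("floss rect",cv2.minAreaRect(w))
# upstand/tap yaw: worktop near edge etc. two scene points along near front edge
for p,q in [((173,208),(340,128))]:
    a,b=plane(ms["scene"],p,0),plane(ms["scene"],q,0); print(a,b,np.degrees(np.arctan2(*(b-a)[[0,1]])))
E
```

```text
scene 79 [517.23074667 -90.00002563  78.82514954] 0.23720703374657148
side 79 [515.99011842 -89.23890091  78.55317426] 0.35911490520398104
scene cap [567.6  74.9  11. ]
scene tin [405.   73.1  13. ]
scene floss [484.  184.4  10. ]
side cap [566.6  75.4  11. ]
side tin [403.   75.2  13. ]
side floss [484.  183.5  10. ]
floss rect ((475.4886169433594, 194.06370544433594), (37.728004455566406, 49.165977478027344), 35.43878936767578)
[ 305.11142674 -274.79888885    0.        ] [301.89987684 138.25110503   0.        ] -0.4454776659652341
```

Mouth centre is about (516.5, -89.6) and the worktop yaw is about 0.4°. Cap is at (567,75), tin (404,74), floss (475,194) at about 35°. Now moving towards the spot behind the cap, high up.

Call:
{"name": "step_arm", "arguments": {
  "rows": [
    [[-0.1,-0.07,0],0.1,-0.3],
    [[-0.3,-0.21,0],0.2,-0.44],
    [[-0.5,-0.35,0],0.3,-0.44],
    [[-0.7,-0.49,0],0.4,-0.44],
    [[-0.9,-0.63,0],0.5,-0.44],
    [[-1,-0.7,0],0.6,-0.44],
    [[-1,-0.7,0],0.6,-0.44]
  ]
}}

```text
t: 1.02
eef_pos: [346.4, 380.4, 404.5]
orientation: [-180.0, 0.0, 112.7]
ft_force: [-0.1, 0.9, 0.1]
finger_gap: 0.281
gripper_force: 0.0
```

```bash
cat >> h.py <<'E'
def go(x,y,z,yaw,dx=0):
    "shift (tool axes, units) and turn from the present pose to a world target"
    s=robot.get_state(); p=s["eef_pos"]; t=np.radians(s["orientation"][2]); d=np.array([x,y,z])-p
    dy=(yaw-s["orientation"][2]+180)%360-180
    print("t",round(s["t"],2),"pos",p.round(1),"rpy",s["orientation"].round(1),"F",s["ft_force"].round(1),"gap",round(s["finger_gap"],2))
    print("shift",np.round([(d[0]*np.cos(t)+d[1]*np.sin(t))/250,(d[0]*np.sin(t)-d[1]*np.cos(t))/250,-d[2]/250],3),"turn",round(-dy/90,3))
E
python3 -c "
from h import *
go(580,118,390,73)"
```

```text
t 1.02 pos [346.4 380.4 404.5] rpy [-180.     0.   112.7] F [-0.1  0.9  0.1] gap 0.28
shift [-1.329  0.456  0.058] turn 0.441
```

Call:
{"name": "step_arm", "arguments": {
  "rows": [
    [[-0.1,0.03,0],0.1,-0.44],
    [[-0.3,0.1,0],0.2,-0.44],
    [[-0.5,0.17,0],0.3,-0.44],
    [[-0.7,0.24,0],0.4,-0.44],
    [[-0.9,0.31,0],0.44,-0.44],
    [[-1,0.34,0.04],0.44,-0.44],
    [[-1,0.34,0.04],0.44,-0.44]
  ]
}}

```text
t: 1.9
eef_pos: [521.3, 184.4, 393.4]
orientation: [-179.9, 0.0, 73.3]
ft_force: [-0.5, 0.0, 0.1]
finger_gap: 0.282
gripper_force: 0.0
```

```bash
python3 -c "
from h import *
go(580,118,177,73)"
```

```text
t 1.9 pos [521.3 184.4 393.4] rpy [-179.9    0.    73.3] F [-0.5  0.   0.1] gap 0.28
shift [-0.187  0.301  0.866] turn 0.004
```

Call:
{"name": "step_arm", "arguments": {
  "rows": [
    [[-0.05,0.1,0],0,-0.44],
    [[-0.15,0.25,0.05],0,-0.44],
    [[-0.187,0.3,0.2],0,-0.44],
    [[-0.187,0.3,0.38],0,-0.44],
    [[-0.187,0.3,0.55],0,-0.44],
    [[-0.187,0.3,0.68],0,-0.44],
    [[-0.187,0.3,0.77],0,-0.44],
    [[-0.187,0.3,0.81],0,-0.44],
    [[-0.187,0.3,0.81],0,-0.44]
  ]
}}

```text
t: 3.02
eef_pos: [579.0, 119.7, 192.0]
orientation: [-179.9, 0.0, 73.4]
ft_force: [0.0, -0.0, -0.3]
finger_gap: 0.28
gripper_force: 0.0
```

```bash
python3 - <<'E'
from h import *
go(580,118,177,73)
a=robot.grab_frame("scene")[100:400,250:640,::-1]; b=robot.grab_frame("wrist")[:,:,::-1]
cv2.imwrite("pics/c1.png",np.hstack([cv2.resize(a,(400,308)),cv2.resize(b,(400,308))]))
E
```

```text
t 3.02 pos [579.  119.7 192. ] rpy [-179.9    0.    73.4] F [ 0.  -0.  -0.3] gap 0.28
shift [-0.005  0.006  0.06 ] turn 0.005
```

View pics/c1.png

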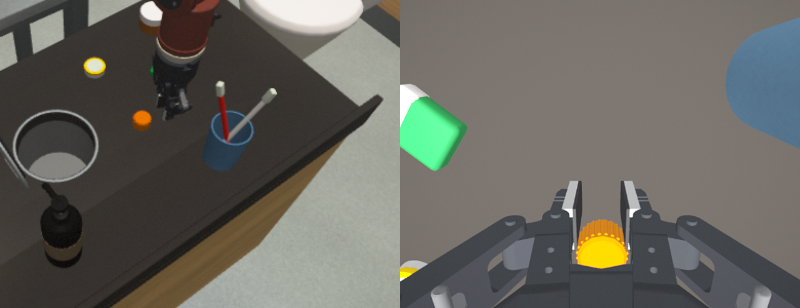

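The left half shows the gripper just behind the cap; the right (wrist) half shows the cap at (602,245), centred between the fingers. The mug is well clear. Lower and sweep.

Call:
{"name": "step_arm", "arguments": {
  "rows": [
    [[0,0.006,0.03],0,-0.44],
    [[0,0.006,0.06],0,-0.44],
    [[-0.04,0.006,0.06],0,-0.44],
    [[-0.1,0.006,0.06],0,-0.44],
    [[-0.17,0.006,0.06],0,-0.44],
    [[-0.24,0.006,0.06],0,-0.44],
    [[-0.31,0.006,0.06],0,-0.44],
    [[-0.38,0.006,0.06],0,-0.44],
    [[-0.45,0.006,0.06],0,-0.44],
    [[-0.52,0.006,0.06],0,-0.44],
    [[-0.58,0.006,0.06],0,-0.44],
    [[-0.62,0.006,0.06],0,-0.44]
  ]
}}

```text
t: 4.62
eef_pos: [536.1, -31.4, 177.2]
orientation: [-180.0, 0.0, 73.3]
ft_force: [0.3, -0.0, -0.5]
finger_gap: 0.284
gripper_force: 0.0
```

```bash
python3 - <<'E'
from h import *
go(531,-42,177,73)
for n in("scene","side"):
    b=blob(robot.grab_frame(n),"cap"); print(n,b, b and plane(robot.camera_model(n),b[0],11))
E
```

```text
t 4.62 pos [536.1 -31.4 177.2] rpy [-180.     0.    73.3] F [ 0.3 -0.  -0.5] gap 0.28
shift [-0.047 -0.007  0.001] turn 0.004
scene ((338.30914306640625, 72.78424072265625), (12.496638298034668, 54.04473876953125), 75.0685806274414, 340.0) [149.70784784 234.29502999  11.        ]
side ((607.1538696289062, 416.7307434082031), (17.47305679321289, 7.765803337097168), 56.3099365234375, 58.0) [ 57.00927886 -66.37080615  11.        ]
```

Cap is gone from the worktop. Next, the tin.

```bash
python3 -c "
from h import *
go(376,114,177,124.5)"
```

```text
t 4.72 pos [536.2 -31.3 177.2] rpy [-180.     0.    73.3] F [ 0.8  0.1 -0.8] gap 0.28
shift [ 0.372 -0.781  0.001] turn -0.569
```

Call:
{"name": "step_arm", "arguments": {
  "rows": [
    [[0,0,-0.1],0,-0.3],
    [[0.05,-0.1,-0.25],-0.1,-0.3],
    [[0.13,-0.28,-0.25],-0.2,-0.3],
    [[0.22,-0.46,-0.25],-0.3,-0.3],
    [[0.3,-0.64,-0.25],-0.4,-0.3],
    [[0.36,-0.75,-0.25],-0.5,-0.3],
    [[0.372,-0.781,-0.25],-0.569,-0.3],
    [[0.372,-0.781,-0.2],-0.569,-0.3],
    [[0.372,-0.781,-0.1],-0.569,-0.3],
    [[0.372,-0.781,-0.03],-0.569,-0.3],
    [[0.372,-0.781,0],-0.569,-0.3],
    [[0.372,-0.781,0],-0.569,-0.3]
  ]
}}

```text
t: 6.22
eef_pos: [375.9, 114.5, 176.5]
orientation: [-179.9, -0.0, 124.5]
ft_force: [0.2, -0.4, -1.3]
finger_gap: 0.349
gripper_force: 0.0
```

```bash
python3 - <<'E'
from h import *
go(488,-48,176.5,124.5)
f=robot.grab_frame("wrist"); cv2.imwrite("pics/c2.png",f[:,:,::-1])
b=blob(f,"tin"); print(b, b and plane(robot.camera_model("wrist"),b[0],14))
E
```

```text
t 6.22 pos [375.9 114.5 176.5] rpy [-179.9   -0.   124.5] F [ 0.2 -0.4 -1.3] gap 0.35
shift [-0.79   0.002  0.   ] turn -0.0
((324.0, 390.5), (41.0, 106.0), 90.0, 2122.5) [394.71103755  88.21429475  14.        ]
```

View pics/c2.png

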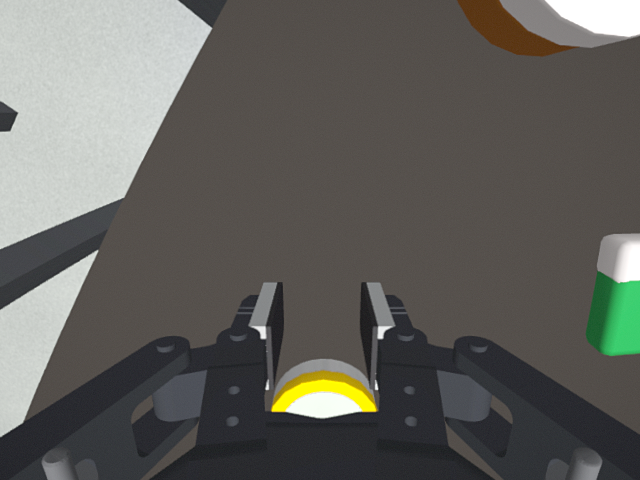

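Tin at (324,390) is centred between the fingers (pads at columns 270 and 375). The floss is at the right edge and the jar at the top right, both clear. Sweep.

Call:
{"name": "step_arm", "arguments": {
  "rows": [
    [[-0.03,0,0],0,-0.3],
    [[-0.08,0,0],0,-0.3],
    [[-0.15,0,0],0,-0.3],
    [[-0.23,0,0],0,-0.3],
    [[-0.31,0,0],0,-0.3],
    [[-0.39,0,0],0,-0.3],
    [[-0.47,0,0],0,-0.3],
    [[-0.55,0,0],0,-0.3],
    [[-0.63,0,0],0,-0.3],
    [[-0.7,0,0],0,-0.3],
    [[-0.76,0,0],0,-0.3],
    [[-0.79,0,0],0,-0.3]
  ]
}}

```text
t: 7.78
eef_pos: [488.6, -48.8, 177.2]
orientation: [180.0, 0.0, 124.5]
ft_force: [-0.2, -0.3, -0.3]
finger_gap: 0.352
gripper_force: 0.0
```

```bash
python3 - <<'E'
from h import *
ms={n:robot.camera_model(n) for n in("scene","side")}
f={n:robot.grab_frame(n) for n in ms}
for o in("tin","floss"):
    for n in ms:
        b=blob(f[n],o); print(o,n,b, b and plane(ms[n],b[0],10).round(1))
cv2.imwrite("pics/c3.png",np.hstack([cv2.resize(f[n][100:420,180:500],(400,400))[:,:,::-1] for n in ms]))
# floss: push dir floss -> mouth
F=np.array([475.5,194]);M=np.array([516.5,-89.6]);u=(F-M)/np.linalg.norm(F-M);print(u,np.degrees(np.arctan2(u[1],u[0])),F+u*52)
go(*(F+u*52),176.5,np.degrees(np.arctan2(u[1],u[0])))
E
```

```text
tin scene ((296.7500305175781, 258.7500305175781), (19.091880798339844, 11.31370735168457), 45.0, 169.5) [ 551.6 -126.    10. ]
tin side ((362.5882568359375, 298.8529357910156), (1.4552137851715088, 5.093247413635254), 75.96376037597656, 3.5) [457.9 -34.1  10. ]
floss scene ((405.3500061035156, 167.45001220703125), (17.39252471923828, 15.811386108398438), 18.43494987487793, 238.5) [483.7 184.3  10. ]
floss side ((273.0, 386.5), (19.0, 24.0), 90.0, 425.0) [484.  183.5  10. ]
[-0.14308231  0.98971079] 98.22624561124009 [468.05971999 245.46496122]
t 7.88 pos [488.4 -48.5 177.2] rpy [180.    0.  124.5] F [1.  0.3 0.4] gap 0.35
shift [1.015 0.599 0.003] turn 0.292
```

View pics/c3.png

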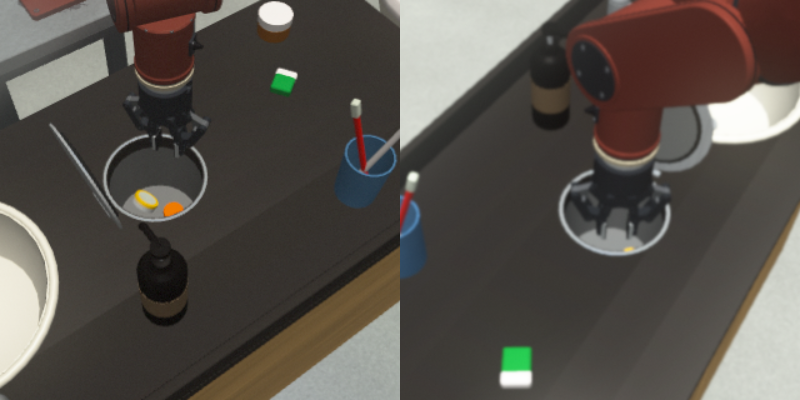

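Cap (172,208) and tin (147,198) lie inside the bin; the floss is untouched. Now going behind the floss.

Call:
{"name": "step_arm", "arguments": {
  "rows": [
    [[0,0,-0.12],0,-0.5],
    [[0.1,0.06,-0.26],0.05,-0.5],
    [[0.3,0.18,-0.26],0.1,-0.5],
    [[0.5,0.3,-0.26],0.18,-0.5],
    [[0.7,0.41,-0.26],0.25,-0.5],
    [[0.88,0.52,-0.26],0.292,-0.5],
    [[1,0.595,-0.26],0.292,-0.5],
    [[1,0.595,-0.22],0.292,-0.5],
    [[1,0.595,-0.12],0.292,-0.5],
    [[1,0.595,-0.04],0.292,-0.5],
    [[1,0.595,0.003],0.292,-0.5],
    [[1,0.595,0.003],0.292,-0.5]
  ]
}}

```text
t: 9.38
eef_pos: [468.1, 241.6, 175.5]
orientation: [-179.9, 0.0, 98.3]
ft_force: [0.2, -0.0, -0.0]
finger_gap: 0.252
gripper_force: 0.0
```

```bash
python3 - <<'E'
from h import *
go(508.5,-39,177,98.2)
f=robot.grab_frame("wrist"); cv2.imwrite("pics/c4.png",f[:,:,::-1])
E
```

```text
t 9.38 pos [468.1 241.6 175.5] rpy [-179.9    0.    98.3] F [ 0.2 -0.  -0. ] gap 0.25
shift [-1.134e+00 -1.000e-03 -6.000e-03] turn 0.001
```

View pics/c4.png

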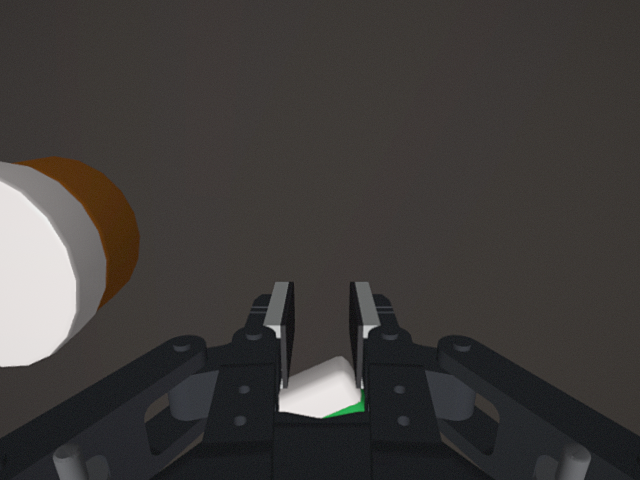

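The floss sits ahead of the fingers, with its white corner at (352,365) between the pads; the jar at left is clear. Sweep half way, then check.

Call:
{"name": "step_arm", "arguments": {
  "rows": [
    [[-0.03,0,-0.004],0,-0.5],
    [[-0.07,0,-0.004],0,-0.5],
    [[-0.11,0,-0.004],0,-0.5],
    [[-0.15,0,-0.004],0,-0.5],
    [[-0.2,0,-0.004],0,-0.5],
    [[-0.26,0,-0.004],0,-0.5],
    [[-0.33,0,-0.004],0,-0.5],
    [[-0.4,0,-0.004],0,-0.5],
    [[-0.47,0,-0.004],0,-0.5],
    [[-0.54,0,-0.004],0,-0.5],
    [[-0.59,0,-0.004],0,-0.5],
    [[-0.61,0,-0.004],0,-0.5]
  ]
}}

```text
t: 10.92
eef_pos: [490.8, 90.5, 177.5]
orientation: [180.0, -0.0, 98.2]
ft_force: [-0.9, -0.0, 0.0]
finger_gap: 0.248
gripper_force: 0.2
```

```bash
python3 - <<'E'
from h import *
go(508.5,-39,177,98.2)
n="scene"; f=robot.grab_frame(n); b=blob(f,"floss"); print(b, b and plane(robot.camera_model(n),b[0],10).round(1))
a=cv2.resize(f[100:340,240:480],(400,400)); w=cv2.resize(robot.grab_frame("wrist"),(400,300)); w=cv2.copyMakeBorder(w,0,100,0,0,0)
cv2.imwrite("pics/c5.png",np.hstack([a,w])[:,:,::-1])
E
```

```text
t 10.93 pos [490.8  90.5 177.5] rpy [180.   -0.   98.2] F [-0.9 -0.   0. ] gap 0.25
shift [-0.523 -0.004  0.002] turn 0.0
((359.9000244140625, 199.80001831054688), (18.024978637695312, 16.76007080078125), 18.43494987487793, 264.0) [502.1  53.4  10. ]
```

View pics/c5.png

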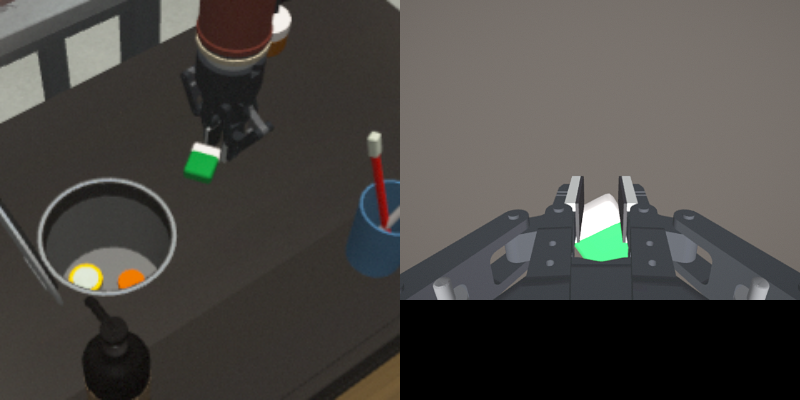

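The floss corner nests in the finger gap and tracks well towards the mouth centre. Finish the sweep.

Call:
{"name": "step_arm", "arguments": {
  "rows": [
    [[-0.03,-0.004,0],0,-0.5],
    [[-0.07,-0.004,0],0,-0.5],
    [[-0.12,-0.004,0],0,-0.5],
    [[-0.18,-0.004,0],0,-0.5],
    [[-0.24,-0.004,0],0,-0.5],
    [[-0.3,-0.004,0],0,-0.5],
    [[-0.36,-0.004,0],0,-0.5],
    [[-0.42,-0.004,0],0,-0.5],
    [[-0.48,-0.004,0],0,-0.5],
    [[-0.53,-0.004,0],0,-0.5],
    [[-0.56,-0.004,0],0,-0.5],
    [[-0.56,-0.004,0],0,-0.5]
  ]
}}

```text
t: 12.52
eef_pos: [509.9, -47.8, 177.4]
orientation: [180.0, -0.0, 98.2]
ft_force: [0.7, -1.0, -0.5]
finger_gap: 0.249
gripper_force: 0.0
```

```bash
python3 - <<'E'
from h import *
go(508.5,-39,177,98.2)
f={n:robot.grab_frame(n) for n in("scene","side")}
for n in f: print(n,[(o,(b:=blob(f[n],o)) and (b[0],plane(robot.camera_model(n),b[0],-130).round(0))) for o in R])
cv2.imwrite("pics/c6.png",np.hstack([cv2.resize(f["scene"][120:360,180:420],(400,400)),cv2.resize(f["side"][110:350,260:500],(400,400))])[:,:,::-1])
E
```

```text
t 12.53 pos [509.9 -47.8 177.4] rpy [180.   -0.   98.2] F [ 0.7 -1.  -0.5] gap 0.25
shift [ 0.035 -0.001  0.002] turn 0.0
scene [('cap', ((322.0196228027344, 128.9185333251953), array([ 170.,  172., -130.]))), ('tin', ((291.79998779296875, 264.6000061035156), array([ 484., -107., -130.]))), ('floss', ((316.6617431640625, 254.10296630859375), array([ 491.,  -47., -130.])))]
side [('cap', ((439.1922912597656, 135.03843688964844), array([ 614., -695., -130.]))), ('tin', ((362.35882568359375, 297.86474609375), array([ 501., -124., -130.]))), ('floss', None)]
```

View pics/c6.png

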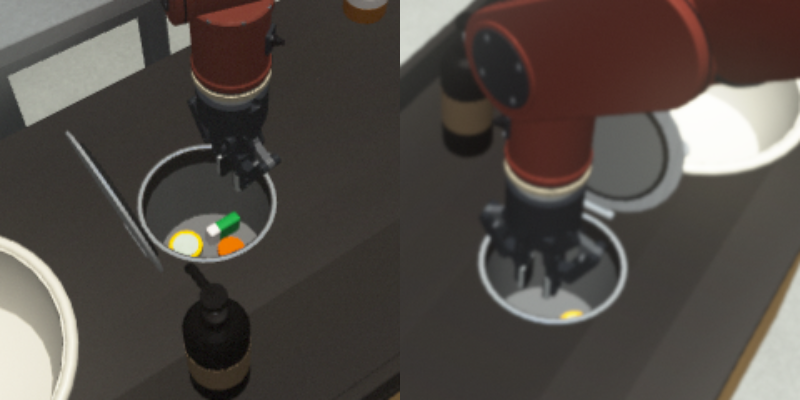

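Green floss, tin and cap all lie in the bin (left half: (225,225), (186,243), (231,246)). Now raise the arm over the lid and go to its basin side.

Call:
{"name": "step_arm", "arguments": {
  "rows": [
    [[0,0,-0.08],0,-0.6],
    [[0,0,-0.25],0,-0.8],
    [[0,0,-0.45],0,-1],
    [[0,0,-0.65],0.05,-1],
    [[0,0,-0.82],0.09,-1],
    [[0,0,-0.92],0.09,-1],
    [[-0.1,0,-0.92],0.09,-1],
    [[-0.3,0,-0.92],0.09,-1],
    [[-0.55,0,-0.92],0.09,-1],
    [[-0.75,0,-0.92],0.09,-1],
    [[-0.85,0,-0.92],0.09,-1],
    [[-0.85,0,-0.92],0.09,-1]
  ]
}}

```text
t: 14.12
eef_pos: [540.4, -258.4, 406.9]
orientation: [-180.0, -0.0, 90.1]
ft_force: [-0.7, -0.0, -0.9]
finger_gap: 0.001
gripper_force: 0.0
```

```bash
python3 -c "
from h import *
go(515,-315,293,90)"
```

```text
t 14.12 pos [ 540.4 -258.4  406.9] rpy [-180.    -0.    90.1] F [-0.7 -0.  -0.9] gap 0.0
shift [-0.226 -0.102  0.456] turn 0.001
```

Call:
{"name": "step_arm", "arguments": {
  "rows": [
    [[-0.1,-0.05,0],0,-1],
    [[-0.2,-0.1,0],0,-1],
    [[-0.226,-0.1,0.05],0,-1],
    [[-0.226,-0.1,0.2],0,-1],
    [[-0.226,-0.1,0.35],0,-1],
    [[-0.226,-0.1,0.44],0,-1],
    [[-0.226,-0.1,0.456],0,-1],
    [[-0.226,-0.1,0.456],0,-1]
  ]
}}

```text
t: 15.12
eef_pos: [516.1, -313.3, 293.7]
orientation: [180.0, -0.0, 90.2]
ft_force: [0.4, 0.4, 0.3]
finger_gap: 0.0
gripper_force: 0.0
```

```bash
python3 -c "
from h import *
go(515,-120,293,90)"
```

```text
t 15.12 pos [ 516.1 -313.3  293.7] rpy [180.   -0.   90.2] F [0.4 0.4 0.3] gap 0.0
shift [ 0.773 -0.001  0.003] turn 0.003
```

Call:
{"name": "step_arm", "arguments": {
  "rows": [
    [[0.05,0,0],0,-1],
    [[0.1,0,0],0,-1],
    [[0.16,0,0],0,-1],
    [[0.22,0,0],0,-1],
    [[0.28,0,0],0,-1],
    [[0.34,0,0],0,-1],
    [[0.4,0,0],0,-1],
    [[0.46,0,0],0,-1],
    [[0.52,0,0],0,-1],
    [[0.58,0,0],0,-1],
    [[0.64,0,0],0,-1],
    [[0.7,0,0],0,-1]
  ]
}}

```text
t: 16.62
eef_pos: [515.0, -138.1, 293.4]
orientation: [-180.0, -0.0, 90.2]
ft_force: [0.0, 0.4, 1.0]
finger_gap: -0.001
gripper_force: 0.1
```

Call:
{"name": "step_arm", "arguments": {
  "rows": [
    [[0.05,0,0],0,-1],
    [[0.1,0,0],0,-1],
    [[0.14,0,0],0,-1],
    [[0.14,0,0],0,-1],
    [[0.14,0,0],0,-1],
    [[0.14,0,0],0,-1],
    [[0.1,0,-0.2],0,-1],
    [[0.05,0,-0.4],0,-1],
    [[0.05,0,-0.5],0,-1],
    [[-0.15,-0.1,-0.5],0,-1],
    [[-0.35,-0.2,-0.5],0,-1],
    [[-0.5,-0.3,-0.5],0,-1]
  ]
}}

```text
t: 18.12
eef_pos: [439.4, -266.3, 418.6]
orientation: [180.0, 0.0, 90.1]
ft_force: [0.5, 0.4, 0.0]
finger_gap: 0.004
gripper_force: 0.0
```

```bash
python3 - <<'E'
from h import *
go(515,-120,293,90)
f={n:robot.grab_frame(n) for n in("scene","side")}
cv2.imwrite("pics/c7.png",np.hstack([cv2.resize(f[n],(400,300)) for n in f])[:,:,::-1])
E
```

```text
t 18.12 pos [ 439.4 -266.3  418.6] rpy [180.    0.   90.1] F [0.5 0.4 0. ] gap 0.0
shift [0.584 0.304 0.503] turn 0.001
```

View pics/c7.png

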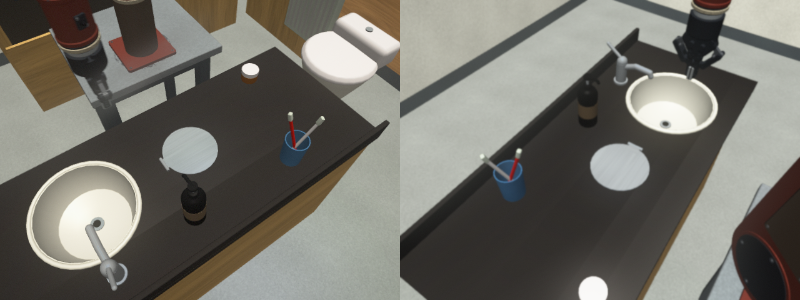

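The lid lies flat over the mouth (left (190,150), right (620,167)). Pump, mug and jar are standing in place and the arm is clear, so I'm handing in.

```bash
python3 -c "
from plant import robot
print(robot.close_job())"
```

```text
the job is handed in; nothing more can be done
None
```

I swept the cap, tin and floss box into the bin and pushed the lid shut, with the pump, mug and jar left standing; I handed the job in at about 18 s, and the hand-in returned no verdict.

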